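# Hold the cat-eye magnet over the wet gel nail

## Robot

A 6-joint arm with a two-finger parallel gripper is mounted at the origin on a cart in front of the work surface, level with it; the furniture and walls round the work are solid. World frame = base frame: x ahead of the robot, y to its left, z up, the work surface at z = 0. Lengths are in m, angles in rad, forces in N, time in s.
With the tool pointing down it reaches from about 0.375 to 0.9 m from the base axis. Payload 3.1 kg.
Tool frame: the origin (TCP) lies midway between the tips of the shut fingers; the grasp point (between the pads) lies 19 mm behind it; z points along the fingers, y is the line along which they close (so a half turn about z gives the same grasp; the last joint's range is limited). The gripper opens to 87 mm and grips with 3 to 60 N. Pads are 19 mm wide; open, the fingers measure 117 mm over their backs; the gripper's body (75 mm by 190 mm) begins 51 mm behind the grasp point.
Start: joints at [1.089, 0.527, 1.433, -0, 1.181, -0.178], TCP at [0.187, 0.596, 0.192] pointing down, gripper open.
Joint ranges: [-3.08, 3.08], [-0.75, 2.2], [0.22, 2.44], [-1.43, 4.57], [0, 2.65], [-2.85, 2.85]. Speed limits (rad/s): [2.79, 2.79, 3.14, 3.14, 3.14, 3.14].

## Interface

Orientations are given as a 3x3 rotation matrix whose columns are the frame's x, y, z axes.
In Python, from rig import env gives the robot as it stands.
- The arm moves only by the shell command python3 -m jog 'ROWS' [OPENING] [FORCE]. ROWS is text: rows parted by semicolons, each of 4 numbers parted by spaces: the shift along the world's x, y, z in cm, then the turn about the world's z in rad. In form: dx dy dz turn; .... A call has 1 to 12 rows; each row shifts and turns the commanded pose from where the row before left it; what a row does not reach is not made up. A row lasts 1/10 s, in which the tool goes at most 50 mm and 8.59 degrees, less where a joint would pass 70% of its speed; a pose out of reach is approached as far as the arm can. A call is refused whole if a number of a shift passes 5 or a number of a turn 0.15, either way. A call with a gripper value outside its range is refused whole. OPENING is the opening, from -1 (shut) to 1 (fully open), set as the call begins (- or left out, the last holds). The fingers move at their own pace and stop on an object; FORCE is the grip in N (left out, the last holds). Time passes only in rows, so rows that do not move let the fingers close. It gives the time, the measured TCP pose, the force and the opening at its end, in the units of the state.
- env.get_obs(): the state, without advancing time (a new reading comes with each control period).
- env.camera(name): name is "side" or "top"; returns a dict with "image" (384x512x3 uint8, red, green, blue), "depth" (384x512 float32, m along the optical axis (not along the pixel's ray), 0 where there is no reading), "intrinsics" (3x3 intrinsics, pixels), "rvec" (rotation vector, rad) and "tvec" (3), from world to camera coordinates, as OpenCV has them. Camera axes: x right, y down, z forward; pixel columns grow to the right and rows downward; lengths in m; the calibration is good to about 2 mm. A picture is of the moment at which its call begins.
- env.job_done(): hands the job in, once; it reports no verdict.
The state is a dict: "time_s": time; "joints": joint angles; "qd": joint speeds; "joint_torque": joint torques, N m; "ee_pos": TCP position; "orientation": TCP orientation; "wrist_force": force on the tool from outside, world axes, zero at the start; "torque": the same for the moment, N m; "grip_width": finger opening in m.
Only numpy, scipy, OpenCV 4.12 (cv2) and the standard library are available. Lean on these libraries where they do the work, as an engineer would, in place of code of your own. Each camera call takes 0.05 s, during which the arm holds its last target. There are 200 camera calls.

## Task

Slip the blade of the steel cuticle pusher under the front rim of the rose-coloured magnet case, lever the lid with it until it stands fully open (do not open it with the fingers), and lay the pusher back down on the table. Then take the black-gripped magnet out of the case, carry it over the tops of the row of polish bottles, and stop with its steel bar hovering about 5 mm above the crown of the dark teal practice nail, centred over it, upright and lined up along the nail's length, so that it can draw the cat-eye line. The program finishes while the gripper holds the magnet still there; the gel on all three nails is wet, so nothing may touch the nails or their holders, and the bottles stay where they are.

Things in the scene. Friction and masses are not known exactly. Their poses are not given: they have to be found in the camera images.
- magnet_case: rose clamshell case, fixed, 70 (x) by 90 (y) by 58 mm high when shut. Origin: centre of its underside; +x to its hinged back, -x its front, z up. Base 24 mm high, 3 mm walls, white foam inside to 18 mm height. The magnet stands in a foam pocket 44 x 13 mm, 8 mm deep, floor 10 mm above the underside, centred at x = -6 mm, y = 0. The lid is hollow, 34 mm deep
- case_hinge (a point): middle of the lid's hinge axis, at x = +35 mm, y = 0, z = 24 mm of the case; the axis runs along the case's y
- lid_rim (a point): middle of the lid's front edge, on the underside of its gold rim, 78 mm from the hinge axis; turns with the lid. The rim is 76 mm long (along the case's y), 3 mm thick and stands out 8 mm in front of the base, its underside 24 mm above the table when shut; below it, in front of the base, is free space for a blade
- case_lid (a joint): lid angle in rad: 0 shut, about 1.57 upright, 2.0 at the stop. The hinge is stiff (about 0.035 N m, some 1 N at the rim) and the lid stays where it is left
- magnet: cat-eye magnet, loose, about 45 g, 38 (x) by 14 (y) by 42 mm high: steel bar 38 x 8 x 10 mm at the bottom, gold collar 12 mm wide up to 14 mm, black grip 30 x 14 mm from 14 to 42 mm. Origin: centre of the bar's underside, the face that hovers; x along the bar, z up. At first it stands in the foam pocket, x along the case's x, its top 52 mm above the table
- pusher: steel cuticle pusher, loose, about 22 g, 141 mm long along its y axis, lying flat on the table in front of the case: a slim bar 6 to 7 mm wide and 6 mm thick over its whole length (solid from y = -68 to +72 mm). Origin: underside near its middle; z up. Either end serves as the blade
- nail_teal: loose practice nail on a holder, 90 g: round grey-white foot 34 mm across, slim stem, light-blue pad, on top a nail tip with wet dark teal gel, 28 mm long, 15 mm wide. Origin: centre of the foot's underside; z up; x along the nail from its round cuticle end to its narrow free end. The crown (top) is 58 mm above the origin. This is the target
- nail_pink: loose practice nail on a holder, 90 g: round grey-white foot 34 mm across, slim stem, light-blue pad, on top a nail tip with wet pink gel, 28 mm long, 15 mm wide. Origin: centre of the foot's underside; z up; x along the nail from its round cuticle end to its narrow free end. The crown (top) is 58 mm above the origin
- nail_pearl: loose practice nail on a holder, 90 g: round grey-white foot 34 mm across, slim stem, light-blue pad, on top a nail tip with wet ivory-white gel, 28 mm long, 15 mm wide. Origin: centre of the foot's underside; z up; x along the nail from its round cuticle end to its narrow free end. The crown (top) is 58 mm above the origin
- teal_crown (a point): highest point of the dark teal nail, in the middle of its length; x along the nail's length, z up
- bottle_red: red polish bottle with black cap, 34 mm wide, 84 mm tall, loose, standing upright in the row between the case and the nails: origin at the centre of its underside
- bottle_white: white polish bottle with white cap, 39 mm wide, 119 mm tall, loose, standing upright in the row between the case and the nails: origin at the centre of its underside
- bottle_black: black polish bottle with white cap, 34 mm wide, 84 mm tall, loose, standing upright in the row between the case and the nails: origin at the centre of its underside
- bottle_rose: light pink polish bottle with white cap, 39 mm wide, 119 mm tall, loose, standing upright in the row between the case and the nails: origin at the centre of its underside
Mind the look-alikes: they are no part of the job. What is shaped like the nail_teal but green or yellow is not meant.

How it is judged:
By the outcome, as a careful person would: the job done as asked, in the order asked, and still so for the second after the job is handed in, while the arm keeps its last pose, push and grip.
It also fails if it takes over 72 s, if anything falls off the work surface, if the arm or the gripper's body presses on something with over 40 N, if the wrist force passes 120 N, or if a joint passes its speed limit or range.

## Working session

There is one attempt and no reset: what is moved stays moved. The work goes in short steps, Python scripts to look and compute and a shell command to move; the robot and the scene stay as the last step left them, time stands still between calls to the robot, and variables do not carry over. Pictures are saved under pics/ and viewed, on a budget of 10 in all, crops included, one or two more only if the job needs it, and the job is handed in when it is done.

```bash
mkdir -p pics; ls; cat > h.py <<'E'
import numpy as np, cv2
from rig import env
def cam(n):
    c=env.camera(n); R,_=cv2.Rodrigues(np.array(c["rvec"],float)); c["R"]=R; c["t"]=np.array(c["tvec"],float).reshape(3); c["K"]=np.array(c["intrinsics"],float); return c
def pts(c):
    d=c["depth"].astype(float); h,w=d.shape; v,u=np.mgrid[:h,:w]
    P=np.stack([(u-c["K"][0,2])/c["K"][0,0]*d,(v-c["K"][1,2])/c["K"][1,1]*d,d],-1)
    W=(P-c["t"])@c["R"]; W[d==0]=np.nan; return W
def ray(c,u,v,z):
    r=c["R"].T@np.linalg.solve(c["K"],[u,v,1]); o=-c["R"].T@c["t"]; return o+r*(z-o[2])/r[2]
def proj(c,p):
    q=c["K"]@(c["R"]@np.asarray(p,float)+c["t"]); return q[:2]/q[2]
def save(c,f,crop=None,s=1):
    im=c["image"]
    if crop: u0,u1,v0,v1=crop; im=im[v0:v1,u0:u1]
    cv2.imwrite("pics/"+f,cv2.resize(im[:,:,::-1],None,fx=s,fy=s,interpolation=cv2.INTER_CUBIC))
E
python3 - <<'E'
from h import *
o=env.get_obs(); print({k:np.round(v,3).tolist() for k,v in o.items()})
for n in("top","side"):
    c=cam(n); np.savez(f"{n}0.npz",**{k:c[k] for k in("image","depth","R","t","K")}); save(c,n+"0.png",s=1.5); print(n,c["K"].round(1).tolist(),(-c["R"].T@c["t"]).round(3),c["R"].round(2).tolist(),(c["depth"]>0).mean())
E
```

```text
pics
{'time_s': 0.0, 'joints': [1.088, 0.528, 1.434, 0.0, 1.181, -0.178], 'qd': [0.001, 0.001, -0.0, -0.0, -0.0, 0.001], 'joint_torque': [0.0, -44.005, -17.659, 0.063, 0.058, -0.0], 'ee_pos': [0.187, 0.596, 0.191], 'orientation': [[-0.954, 0.299, -0.001], [0.299, 0.954, -0.002], [0.0, -0.002, -1.0]], 'wrist_force': [0.597, -0.28, 0.259], 'torque': [-0.059, -0.015, -0.014], 'grip_width': 0.087}
top [[451.9, 0.0, 262.7], [0.0, 451.9, 191.7], [0.0, 0.0, 1.0]] [0.394 0.035 1.231] [[0.02, -1.0, 0.02], [-1.0, -0.02, -0.07], [0.07, -0.02, -1.0]] 0.996002197265625
side [[422.9, 0.0, 247.1], [0.0, 422.9, 193.9], [0.0, 0.0, 1.0]] [ 0.089 -0.631  0.631] [[0.85, -0.53, -0.01], [-0.31, -0.48, -0.82], [0.43, 0.7, -0.57]] 0.9836171468098959
```

View pics/top0.png

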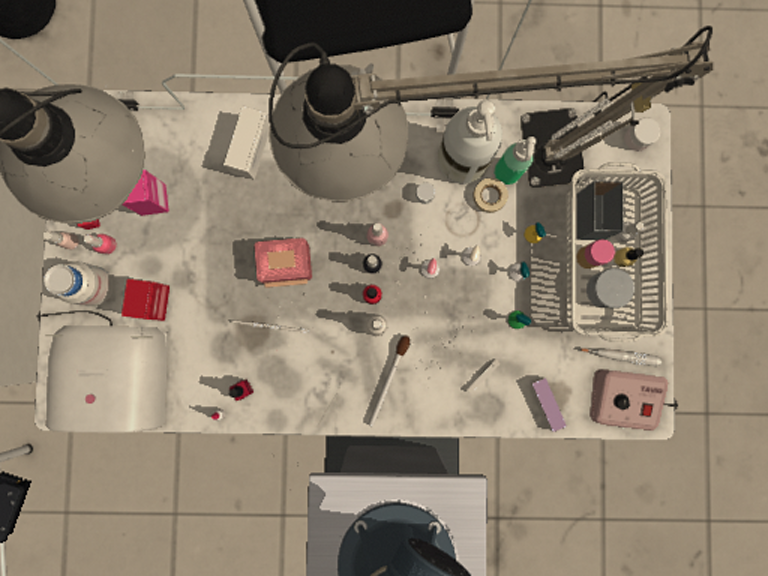

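View pics/side0.png

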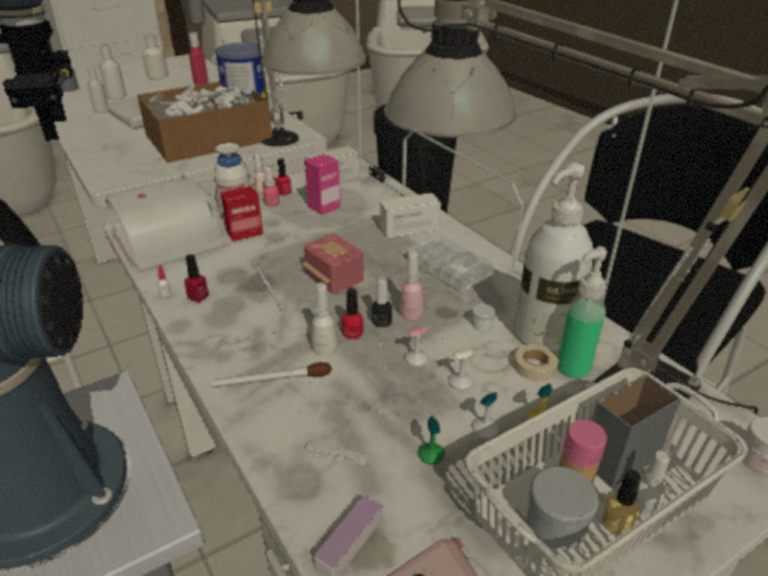

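Top view: the case is at (283,262) with its gold rim facing the robot. The pusher lies at (265,325), the bottle row is at u≈375, v 232–325, and the grey-footed teal nail is at (517,270), with green- and yellow-footed decoys beside it. The side view agrees, with the teal nail at (485,405) and the case at (335,260). Next I'll measure positions.

```bash
python3 - <<'E'
from h import *
D={}
for n in("top","side"):
    c=dict(np.load(f"{n}0.npz")); c["W"]=pts(c); c["hsv"]=cv2.cvtColor(c["image"],cv2.COLOR_RGB2HSV).astype(int); D[n]=c
def win(c,u0,u1,v0,v1):
    m=np.zeros((384,512),bool); m[int(v0/1.5):int(v1/1.5),int(u0/1.5):int(u1/1.5)]=1; return m
t=D["top"]; s=D["side"]
tab=win(t,200,500,350,420); print("table z top",np.nanmedian(t["W"][tab][:,2]), "side",np.nanmedian(s["W"][win(s,250,330,400,440)][:,2]))
# case top face: points z .05-.065 near it, in both
for n,w in(("top",(235,330,220,300)),("side",(290,380,220,300))):
    c=D[n]; W=c["W"]; m=win(c,*w)&(W[...,2]>.052)&(W[...,2]<.066)
    P=W[m]; r=cv2.minAreaRect((P[:,:2]*1000).astype(np.float32)); print(n,"case top",r,np.median(P[:,2]))
    m=win(c,*w)&(W[...,2]>.018)&(W[...,2]<.032); P=W[m]; print("  rim lvl",cv2.minAreaRect((P[:,:2]*1000).astype(np.float32)),len(P))
# pusher: raised above table / brightness
for n,w in(("top",(220,312,312,338)),("side",(250,290,262,312))):
    c=D[n]; g=cv2.cvtColor(c["image"],cv2.COLOR_RGB2GRAY).astype(int); m=win(c,*w); med=cv2.medianBlur(c["image"],21).mean(-1)
    mm=m&(np.abs(g-med)>25)
    k,l,st,ce=cv2.connectedComponentsWithStats(mm.astype(np.uint8)); 
    for i in range(1,k):
        if st[i,4]>8:
            v,u=np.nonzero(l==i); Q=np.array([ray(c,a,b,.006)[:2] for a,b in zip(u,v)])*1000; print(n,"pusher",st[i].tolist(),cv2.minAreaRect(Q.astype(np.float32)),np.nanmedian(c["W"][l==i][:,2]))
# teal nails
for n in D:
    c=D[n]; H,S,V=np.moveaxis(c["hsv"],-1,0); W=c["W"]
    m=(H>84)&(H<105)&(S>110)&(V>30); m&=win(c,400,600,215,480)
    k,l,st,ce=cv2.connectedComponentsWithStats(m.astype(np.uint8))
    for i in range(1,k):
        if st[i,4]>5: P=W[l==i]; print(n,"teal",st[i].tolist(),ce[i].round(1),np.nanmedian(P,0).round(4),np.nanmax(P[:,2]).round(3))
W=t["W"]; np.set_printoptions(linewidth=200)
# height map, 5cm grid max
print("heights cm: rows x .75->.2, cols y .5->-.45")
for x in np.arange(.8,.2,-.05):
    print("%.2f"%x,[int(100*np.nanmax(np.r_[0,W[(abs(W[...,0]-x)<.025)&(abs(W[...,1]-y)<.025)][:,2]])) for y in np.arange(.5,-.5,-.05)])
E
python3 - <<'E'
import cv2
a=cv2.imread('pics/top0.png');b=cv2.imread('pics/side0.png')
f=lambda i,u0,u1,v0,v1,s:cv2.resize(i[v0:v1,u0:u1],(400,300),interpolation=cv2.INTER_CUBIC)
cv2.imwrite('pics/mix.png',cv2.vconcat([cv2.hconcat([f(a,220,340,225,345,0),f(a,480,560,220,280,0)]),cv2.hconcat([f(b,240,380,220,325,0),f(b,420,580,370,490,0)])]))
E
```

```text
table z top -0.0010953621556954907 side 0.0006715447745283187
top case top ((528.5706787109375, 210.9334716796875), (70.41606140136719, 89.7315444946289), 6.2590765953063965) 0.0571649931216813
  rim lvl ((527.7764282226562, 207.90414428710938), (83.83010864257812, 84.38739776611328), 6.182962417602539) 109
side case top ((534.2166748046875, 153.24900817871094), (72.41130828857422, 204.03802490234375), 4.794062614440918) 0.059197616273663364
  rim lvl ((509.9932861328125, 189.02325439453125), (55.52117156982422, 108.15545654296875), 45.28314971923828) 176
top pusher [148, 213, 38, 8, 85] ((411.6294250488281, 270.27911376953125), (99.07952880859375, 18.765287399291992), 86.95270538330078) 0.0020235183647750433
top pusher [185, 214, 7, 3, 14] ((418.03546142578125, 212.7967071533203), (16.390762329101562, 5.274491310119629), 79.73844146728516) -0.0019687351657014353
top teal [358, 149, 6, 9, 35] [360.  153.3] [ 0.5891 -0.241   0.0564] 0.063
top teal [347, 175, 6, 10, 39] [349.5 179.8] [ 0.5173 -0.2129  0.0566] 0.06
top teal [344, 210, 10, 7, 42] [348.9 212.6] [ 0.4322 -0.2128  0.0554] 0
[... 506 characters left out ...]
, 9, 8]
0.65 [38, 50, 52, 33, 0, 0, 34, 52, 50, 48, 35, 3, 0, 2, 2, 0, 10, 10, 0, 9]
0.60 [44, 52, 52, 32, 0, 0, 31, 47, 43, 37, 31, 0, 0, 0, 0, 6, 11, 10, 9, 9]
0.55 [36, 36, 35, 0, 0, 6, 6, 6, 0, 11, 0, 5, 6, 5, 5, 0, 9, 9, 8, 9]
0.50 [10, 9, 9, 0, 0, 6, 6, 6, 0, 8, 0, 6, 0, 0, 6, 0, 9, 6, 6, 9]
0.45 [9, 9, 9, 0, 0, 0, 0, 0, 0, 8, 0, 0, 0, 0, 6, 0, 9, 6, 6, 9]
0.40 [9, 9, 8, 0, 0, 1, 0, 0, 0, 12, 2, 0, 0, 0, 5, 0, 8, 9, 9, 9]
0.35 [10, 10, 7, 0, 0, 0, 0, 0, 0, 0, 2, 0, 0, 1, 0, 2, 0, 7, 8, 7]
0.30 [10, 9, 7, 0, 8, 8, 0, 0, 0, 1, 1, 0, 1, 1, 0, 3, 2, 8, 8, 7]
0.25 [10, 9, 7, 2, 6, 0, 0, 0, 0, 1, 0, 0, 0, 0, 0, 3, 3, 5, 6, 6]
0.20 [33, 0, 0, 0, 0, 0, 0, 0, 0, 0, 0, 0, 0, 0, 0, 0, 0, 0, 0, 0]
```

View pics/mix.png

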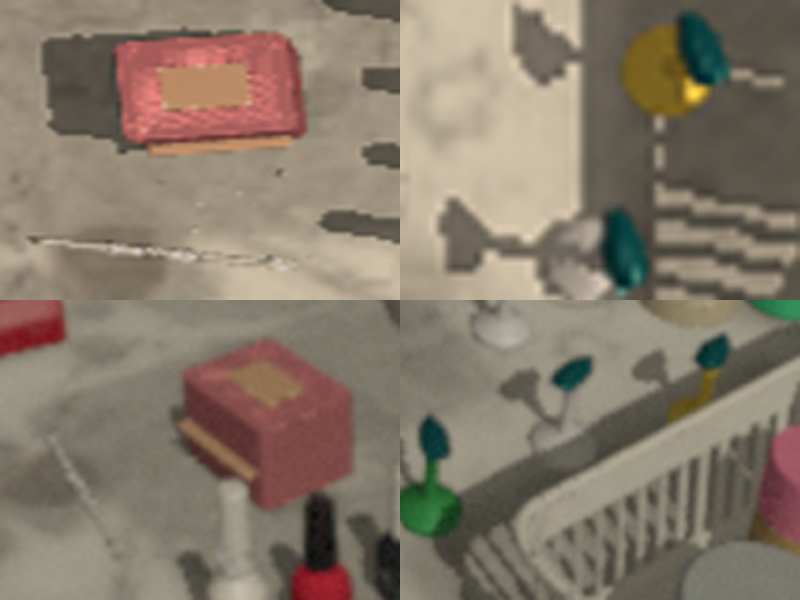

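The crops confirm it: the case is yawed about +6°, with the rim on its robot side. The pusher runs from about (229,320) to (307,332) in the top picture. The grey-footed teal nail is the middle one, with its long axis about 20° off world x. Next I'll compute the pusher ends, nail axis, rim ends and bottle positions with rays from both views.

```bash
python3 - <<'E'
from h import *
T=dict(np.load("top0.npz"));S=dict(np.load("side0.npz"))
for c,a,b,n in((T,(229,320.2),(307,331.8),"top"),(S,(257.5,268),(281.3,309.3),"side")):
    p,q=[ray(c,(x[0]+.5)/1.5-.5,(x[1]+.5)/1.5-.5,.004)*1000 for x in(a,b)]; d=q-p; print(n,"pusher",p.round(1),q.round(1),"mid",((p+q)/2).round(1),"len",np.hypot(*d[:2]).round(1),"axis yaw",np.degrees(np.arctan2(-d[1],-d[0])).round(1))
for c,w,n in((T,(340,360,170,190),"top"),(S,(314,334,258,274),"side")):
    u0,u1,v0,v1=w; k=6; im=cv2.resize(c["image"][v0:v1,u0:u1],None,fx=k,fy=k,interpolation=cv2.INTER_CUBIC)
    h=cv2.cvtColor(im,cv2.COLOR_RGB2HSV); m=cv2.inRange(h,(82,90,20),(110,255,255))
    kk,l,st,ce=cv2.connectedComponentsWithStats(m); i=1+st[1:,4].argmax(); v,u=np.nonzero(l==i)
    Q=np.array([ray(c,u0+(a+.5)/k-.5,v0+(b+.5)/k-.5,.056)[:2] for a,b in zip(u,v)])*1000
    mu,ev,_=cv2.PCACompute2(Q,mean=None) ; print(n,"nail",mu.round(1),np.degrees(np.arctan2(ev[0,1],ev[0,0])).round(1),cv2.minAreaRect(Q.astype(np.float32)))
W=pts(T); H=cv2.cvtColor(T["image"],cv2.COLOR_RGB2HSV).astype(int)
# gold rim in both views -> ray to plane z=.027
for c,w,n in((T,(165,212,180,195),"top"),(S,(196,232,170,196),"side")):
    u0,u1,v0,v1=w; h=cv2.cvtColor(c["image"],cv2.COLOR_RGB2HSV)[v0:v1,u0:u1]; m=cv2.inRange(h,(9,70,80),(25,255,255)); kk,l,st,ce=cv2.connectedComponentsWithStats(m); i=1+st[1:,4].argmax(); v,u=np.nonzero(l==i)
    Q=np.array([ray(c,u0+a,v0+b,.026)[:2] for a,b in zip(u,v)])*1000; print(n,"rim",cv2.minAreaRect(Q.astype(np.float32)),len(Q))
# bottles caps by height
m=(W[...,2]>.07)&(W[...,2]<.13)&(abs(W[...,1]-.04)<.05)&(W[...,0]>.35)&(W[...,0]<.6)
k,l,st,ce=cv2.connectedComponentsWithStats(m.astype(np.uint8))
for i in range(1,k):
    if st[i,4]>8: P=W[l==i]; print("bottle",np.median(P,0).round(3),P[:,2].max().round(3))
E
```

```text
top pusher [422.  308.9   4. ] [403.7 168.2   4. ] mid [412.8 238.5   4. ] len 141.8 axis yaw 82.6
side pusher [422.6 305.    4. ] [404.9 166.8   4. ] mid [413.7 235.9   4. ] len 139.3 axis yaw 82.7
top nail [[ 517.9 -213.9]] 11.2 ((518.7926635742188, -213.67784118652344), (27.90950584411621, 14.139564514160156), 12.294843673706055)
side nail [[ 518.9 -215.1]] 15.6 ((520.2310791015625, -214.8795166015625), (25.11174964904785, 11.289336204528809), 11.227766036987305)
top rim ((489.4015808105469, 206.63638305664062), (8.975716590881348, 75.01248168945312), 6.335533618927002) 99
side rim ((490.9077453613281, 206.71142578125), (12.928977966308594, 83.8720474243164), 5.7241716384887695) 86
bottle [0.576 0.045 0.115] 0.123
bottle [0.528 0.053 0.083] 0.088
bottle [0.473 0.054 0.083] 0.086
bottle [0.417 0.042 0.118] 0.122
```

```bash
python3 -m jog '2 -2.5 0 -0.117;2 -2.5 0 -0.117;2 -2.5 0 -0.117;2 -2.5 0 -0.117;2 -2.5 0 -0.117;2 -2.5 0 -0.117;2 -2.5 0 -0.117;2 -2.5 -0.5 -0.117;2 -2.5 -0.5 -0.117;2 -2.5 -1 -0.117;2 -2.5 -1 -0.117;1.4 -2.7 -1 -0.11' -0.3 40; python3 -m jog '0 0 0 0;0 0 0 0'
```

```text
time_s: 1.3
ee_pos: [0.4223, 0.2934, 0.1513]
orientation: [[0.134, 0.991, 0.001], [0.991, -0.134, 0.0], [0.0, 0.001, -1.0]]
wrist_force: [-0.3, 0.7, 0.2]
grip_width: 0.0302
time_s: 1.5
ee_pos: [0.4208, 0.2938, 0.1513]
orientation: [[0.131, 0.991, -0.001], [0.991, -0.131, -0.0], [-0.0, -0.001, -1.0]]
wrist_force: [-0.7, 1.2, -0.1]
grip_width: 0.0303
```

```bash
python3 -m jog '0 0 -3 0;0 0 -3 0;0 0 -3 0;0 0 -2.5 0;0 0 -1.5 0;0 0 -1 0;0 0 -0.7 0;0 0 0 0'; python3 - <<'E'
from h import *
c=cam("side"); save(c,"s1.png",(150,250,140,230),4); c=cam("top"); save(c,"t1.png",(130,230,150,240),4)
a=cv2.imread("pics/s1.png");b=cv2.imread("pics/t1.png");cv2.imwrite("pics/m1.png",cv2.hconcat([a,b]))
E
```

```text
time_s: 2.3
ee_pos: [0.4206, 0.2948, 0.0045]
orientation: [[0.129, 0.992, -0.001], [0.992, -0.129, -0.0], [-0.0, -0.001, -1.0]]
wrist_force: [0.4, 0.0, -0.1]
grip_width: 0.0303
```

View pics/m1.png

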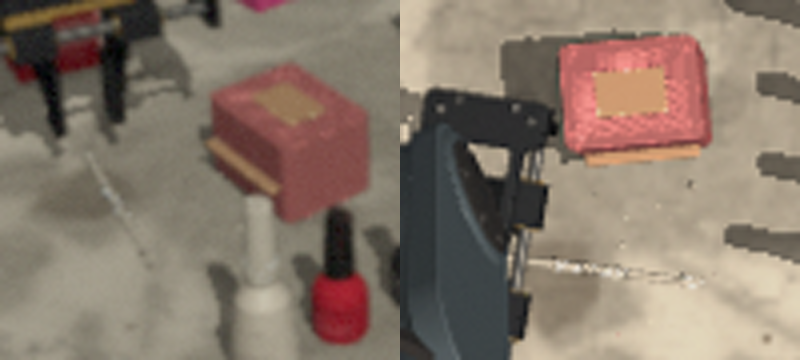

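The left crop shows the fingers straddling the pusher's far end at about (85,150). In the right crop the body is clear of the case. Closing the gripper.

```bash
python3 -m jog '0 0 0 0;0 0 0 0;0 0 0 0;0 0 0 0;0 0 0 0;0 0 0 0' -1 50; python3 -m jog '0 0 0.5 0;0 0 0.5 0;0 0 1 0;0 0 0 0'
```

```text
time_s: 3.0
ee_pos: [0.421, 0.2943, 0.0048]
orientation: [[0.13, 0.992, 0.0], [0.992, -0.13, 0.0], [0.0, 0.0, -1.0]]
wrist_force: [0.2, -0.7, 0.5]
grip_width: 0.0007
time_s: 3.4
ee_pos: [0.422, 0.2949, 0.0262]
orientation: [[0.13, 0.992, 0.003], [0.992, -0.13, 0.001], [0.001, 0.003, -1.0]]
wrist_force: [0.4, 0.3, -0.5]
grip_width: 0.0008
```

```bash
python3 -m jog '0 0 3 0;0 0 3 0;0 3 0 0;0 3 0 0;0 3 0 0;0 0 0 0;0 0 0 0' -0.3; python3 - <<'E'
from h import *
c=cam("side"); np.savez("s2.npz",**{k:c[k] for k in("image","depth","R","t","K")});save(c,"s2.png",(150,230,160,232),5); c=cam("top");np.savez("t2.npz",**{k:c[k] for k in("image","depth","R","t","K")}); save(c,"t2.png",(140,220,175,247),5)
a=cv2.imread("pics/s2.png");b=cv2.imread("pics/t2.png");cv2.imwrite("pics/m2.png",cv2.hconcat([a,b]))
E
```

```text
time_s: 4.1
ee_pos: [0.4204, 0.3845, 0.0847]
orientation: [[0.128, 0.992, -0.0], [0.992, -0.128, -0.001], [-0.001, -0.0, -1.0]]
wrist_force: [-0.7, -0.5, 0.2]
grip_width: 0.0302
```

View pics/m2.png

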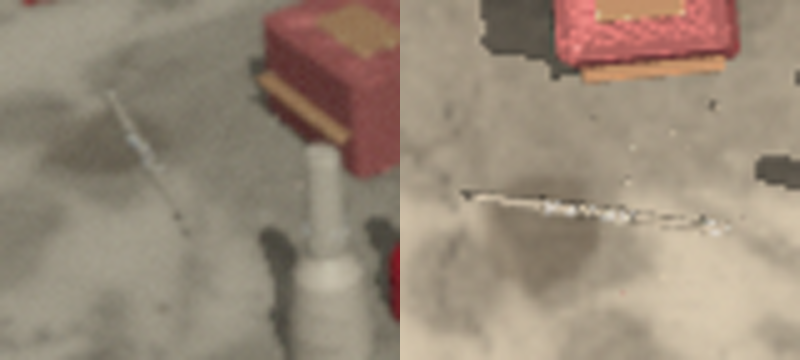

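The pusher hasn't moved: its ends are at (152.4,213.4) and (204.4,221) in the top view. The fingertips closed over it, so I'll go a few mm lower and slightly further in.

```bash
python3 -m jog '0 -3 0 0;0 -3 0 0;0 -3.4 0 0;0 0 -3 0;0 0 -3 0;0 0 -1.2 0;0 0 -0.6 0;0 0 -0.3 0;0 0 -0.2 0;0 0 0 0' -0.3; python3 -m jog '0 0 0 0;0 0 0 0;0 0 0 0;0 0 0 0;0 0 0 0' -1 50
```

```text
time_s: 5.2
ee_pos: [0.4213, 0.2907, 0.0023]
orientation: [[0.129, 0.992, 0.001], [0.992, -0.129, 0.0], [0.001, 0.001, -1.0]]
wrist_force: [0.2, -0.3, 0.3]
grip_width: 0.0306
time_s: 5.7
ee_pos: [0.421, 0.2904, 0.0018]
orientation: [[0.13, 0.992, 0.0], [0.992, -0.13, 0.0], [0.0, 0.0, -1.0]]
wrist_force: [-0.6, 1.4, -0.1]
grip_width: 0.0023
```

```bash
python3 -m jog '0 0 0 0;0 0 0 0' ; python3 -m jog '0 0 0.5 0;0 0 0.5 0;0 0 1 0;0 0 1 0;0 0 0 0'; python3 - <<'E'
from h import *
c=cam("side"); save(c,"s3.png",(150,230,160,232),5); c=cam("top"); save(c,"t3.png",(140,220,175,247),5)
a=cv2.imread("pics/s3.png");b=cv2.imread("pics/t3.png");cv2.imwrite("pics/m3.png",cv2.hconcat([a,b]))
E
```

```text
time_s: 5.9
ee_pos: [0.4209, 0.2903, 0.0017]
orientation: [[0.13, 0.992, -0.0], [0.992, -0.13, -0.0], [-0.0, -0.0, -1.0]]
wrist_force: [0.4, -0.2, 0.4]
grip_width: 0.0005
time_s: 6.4
ee_pos: [0.4221, 0.2909, 0.0335]
orientation: [[0.13, 0.992, 0.003], [0.992, -0.13, 0.001], [0.002, 0.003, -1.0]]
wrist_force: [0.2, -0.2, 0.2]
grip_width: 0.0003
```

View pics/m3.png

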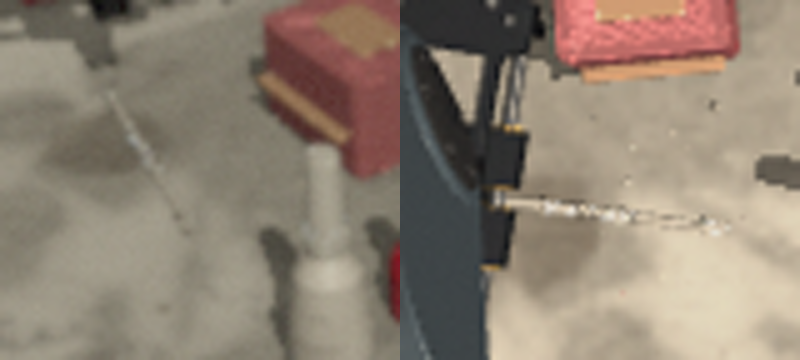

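```bash
python3 - <<'E'
from h import *
o=env.get_obs(); p=o["ee_pos"]; print(p)
c=cam("side"); W=pts(c); print("tcp px",proj(c,p), "pusher end px 171.6,178.4")
g=c["image"].mean(-1)
m=(g<60)&(np.abs(W[...,0]-p[0])<.05)&(np.abs(W[...,1]-p[1])<.05)&(W[...,2]<.1)
v,u=np.nonzero(m); print(len(v)); 
P=W[m]; i=np.argsort(-v)[:12]; print(np.c_[u[i],v[i],P[i].round(4)*1000])
i=np.argsort(P[:,2])[:10]; print(np.c_[u[i],v[i],P[i].round(4)*1000])
# pusher pixel heights in side view
for f in("s2.npz","t2.npz"):
    d=dict(np.load(f)); X=pts(d); 
    for k in range(11):
        q=np.array([.4222,.3065,.004])*(1-k/10)+np.array([.4043,.1675,.004])*k/10; a=proj(d,q).round().astype(int); w=X[a[1]-1:a[1]+2,a[0]-1:a[0]+2]; print(f,k,a,(w[1,1]*1000).round(1),(1000*w[...,2].max()).round(1),d["image"][a[1],a[0]])
E
```

```text
[0.42130885 0.29054625 0.03239861]
tcp px [172.08138542 172.18363845] pusher end px 171.6,178.4
102
[[170.  164.  414.3 278.9  66. ]
 [174.  163.  426.1 280.6  64.3]
 [173.  163.  423.9 281.9  64.4]
 [171.  163.  418.4 281.7  66.3]
 [170.  163.  415.5 281.3  67.4]
 [175.  163.  428.5 279.6  64.1]
 [169.  163.  413.8 284.1  66.5]
 [172.  163.  421.3 282.2  65.1]
 [172.  162.  420.9 280.1  69.3]
 [170.  162.  415.5 280.2  71. ]
 [171.  162.  419.  282.6  68.7]
 [175.  162.  429.6 281.6  65.8]]
[[175.  163.  428.5 279.6  64.1]
 [174.  163.  426.1 280.6  64.3]
 [173.  163.  423.9 281.9  64.4]
 [172.  163.  421.3 282.2  65.1]
 [173.  162.  425.3 284.8  65.6]
 [175.  162.  429.6 281.6  65.8]
 [170.  164.  414.3 278.9  66. ]
 [171.  163.  418.4 281.7  66.3]
 [174.  162.  427.  281.9  66.5]
 [169.  163.  413.8 284.1  66.5]]
s2.npz 0 [171 178] [423.6 311.4   1.7] 9.6 [135 132 117]
s2.npz 1 [173 181] [420.5 290.1   4.8] 7.9 [139 133 117]
s2.npz 2 [174 183] [416.6 273.4   9. ] 9.0 [137 131 116]
s2.npz 3 [176 186] [416.6 261.1   6.4] 7.9 [133 129 117]
s2.npz 4 [177 189] [413.6 248.2   5.3] 9.2 [
[... 296 characters left out ...]
[118 112  98]
s2.npz 10 [187 206] [406.8 173.9  -1.1] 5.6 [125 120 105]
t2.npz 0 [153 213] [423.  309.3  -3.8] 4.5 [104  98  85]
t2.npz 1 [159 214] [420.4 290.7   6.9] 10.4 [189 173 151]
t2.npz 2 [164 215] [418.  277.6   5.1] 6.7 [194 179 157]
t2.npz 3 [169 216] [415.5 263.6   7.4] 8.0 [206 196 184]
t2.npz 4 [174 216] [415.7 250.1   8.2] 8.2 [202 193 179]
t2.npz 5 [179 217] [413.3 237.1   4.8] 5.5 [198 184 160]
t2.npz 6 [184 218] [410.9 223.6   4.6] 8.9 [208 198 185]
t2.npz 7 [189 219] [408.4 210.4   2.3] 8.5 [180 166 144]
t2.npz 8 [195 219] [408.7 193.7   5.9] 6.9 [204 189 166]
t2.npz 9 [200 220] [406.2 180.    8. ] 8.0 [188 173 150]
t2.npz 10 [205 221] [403.9 167.5  -1.8] 3.0 [183 171 152]
```

```bash
python3 - <<'E'
from h import *
c=cam("side"); im=c["image"].copy(); W=pts(c)
u0,u1,v0,v1=150,200,140,190; a=cv2.resize(im[v0:v1,u0:u1,::-1],None,fx=12,fy=12,interpolation=cv2.INTER_NEAREST)
p=env.get_obs()["ee_pos"]
for dz,col in((0,(0,0,255)),(.019,(0,255,0))):
    q=proj(c,p+[0,0,dz]); cv2.circle(a,(int((q[0]-u0+.5)*12),int((q[1]-v0+.5)*12)),4,col,-1)
cv2.imwrite("pics/z1.png",a)
for v in range(150,182,2): print(v,(W[v,172]*1000).round(0),im[v,172])
E
```

```text
150 [425. 280. 104.] [26 27 27]
152 [426. 284.  96.] [29 29 28]
154 [423. 278.  94.] [26 31 25]
156 [424. 284.  85.] [35 33 32]
158 [423. 281.  80.] [33 33 32]
160 [423. 284.  73.] [26 26 25]
162 [421. 281.  69.] [28 27 27]
164 [458. 384.  -1.] [79 76 67]
166 [454. 376.  -2.] [126 122 108]
168 [448. 362.  -0.] [120 115 100]
170 [443. 348.   2.] [108 107  93]
172 [440. 343.  -1.] [84 81 73]
174 [434. 329.   2.] [121 115 103]
176 [431. 321.   1.] [120 114 101]
178 [423. 303.   6.] [141 138 123]
180 [420. 295.   6.] [136 129 115]
```

View pics/z1.png

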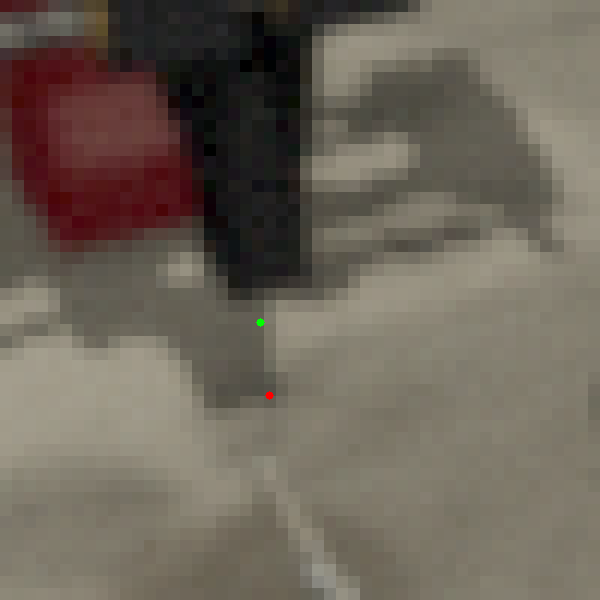

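The zoom shows the black fingertips ending around v≈164, while the reported TCP projects to v≈172, so the real tips are about 30 mm above the reported TCP. I'll quantify that offset.

```bash
python3 - <<'E'
from h import *
c=cam("side"); t=cam("top")
for z in(.05,.055,.06,.065,.07): print(z,proj(c,[.422,.281,z]).round(1),proj(c,[.422,.2905,z]).round(1))
o=env.get_obs(); print(o["ee_pos"],o["joints"].round(4) if hasattr(o["joints"],"round") else o["joints"])
W=pts(t); m=(np.abs(W[...,0]-.422)<.15)&(np.abs(W[...,1]-.29)<.1)&(W[...,2]>.03)
P=W[m]; h,e=np.histogram(P[:,2],bins=np.arange(.03,.4,.01)); print(list(zip((e*100).round(),h)))
E
```

```text
0.05 [173.1 168.1] [171.6 166.5]
0.055 [172.9 166.4] [171.4 164.9]
0.06 [172.7 164.8] [171.2 163.2]
0.065 [172.4 163.2] [171.  161.6]
0.07 [172.2 161.5] [170.8 159.9]
[0.42065663 0.29023938 0.03147713] [0.385  0.6361 1.8461 0.     0.6602 0.5151]
[(np.float64(3.0), np.int64(38)), (np.float64(4.0), np.int64(39)), (np.float64(5.0), np.int64(610)), (np.float64(6.0), np.int64(85)), (np.float64(7.0), np.int64(10)), (np.float64(8.0), np.int64(19)), (np.float64(9.0), np.int64(2)), (np.float64(10.0), np.int64(0)), (np.float64(11.0), np.int64(0)), (np.float64(12.0), np.int64(0)), (np.float64(13.0), np.int64(8)), (np.float64(14.0), np.int64(84)), (np.float64(15.0), np.int64(154)), (np.float64(16.0), np.int64(35)), (np.float64(17.0), np.int64(426)), (np.float64(18.0), np.int64(0)), (np.float64(19.0), np.int64(0)), (np.float64(20.0), np.int64(0)), (np.float64(21.0), np.int64(0)), (np.float64(22.0), np.int64(2)), (np.float64(23.0), np.int64(0)), (np.float64(24.0), np.int64(0)), (np.float64(25.0), np.int64(0)), (np.float64(26.0), np.int64(0)), (np.float64(27.0), np.int64(0)), (np.float64(28.0), np.int64(0)), (np.float64(29.0), np.int64(0)), (np.float64(30.0), np.int64(0)), (np.float64(31.0), np.int64(0)), (np.float64(32.0), np.int64(0)), (np.float64(33.0), np.int64(1)), (np.float64(34.0), np.int64(9)), (np.float64(35.0), np.int64(28)), (np.float64(36.0), np.int64(45)), (np.float64(37.0), np.int64(89)), (np.float64(38.0), np.int64(321))]
```

```bash
python3 -m jog '0 0 -1 0;0 0 -1.5 0;0 0 -1 0;0 0 -0.7 0;0 0 -0.4 0;0 0 0 0' -0.3; python3 -m jog '0 0 -0.3 0;0 0 0 0;0 0 0 0'; python3 -m jog '0 0 -0.3 0;0 0 0 0;0 0 0 0'; python3 -m jog '0 0 -0.3 0;0 0 0 0;0 0 0 0'
```

```text
time_s: 7.3
ee_pos: [0.4206, 0.2902, -0.0149]
orientation: [[0.13, 0.992, -0.001], [0.992, -0.13, -0.0], [-0.001, -0.001, -1.0]]
wrist_force: [-1.1, -0.8, 1.1]
grip_width: 0.0295
time_s: 7.6
ee_pos: [0.4211, 0.2904, -0.017]
orientation: [[0.13, 0.992, 0.001], [0.992, -0.13, 0.0], [0.0, 0.0, -1.0]]
wrist_force: [0.4, -0.8, 0.1]
grip_width: 0.0304
time_s: 7.9
ee_pos: [0.4209, 0.2903, -0.0203]
orientation: [[0.13, 0.992, -0.0], [0.992, -0.13, -0.0], [-0.0, -0.0, -1.0]]
wrist_force: [0.1, -0.6, 0.2]
grip_width: 0.0303
time_s: 8.2
ee_pos: [0.4208, 0.2903, -0.0234]
orientation: [[0.13, 0.992, -0.0], [0.992, -0.13, -0.0], [-0.0, -0.0, -1.0]]
wrist_force: [0.8, -0.3, 0.6]
grip_width: 0.0306
```

```bash
for i in 1 2; do python3 -m jog '0 0 -0.2 0;0 0 0 0;0 0 0 0' | grep -E 'ee|force'; done
```

```text
ee_pos: [0.4209, 0.2903, -0.0253]
wrist_force: [0.6, -0.5, 0.0]
ee_pos: [0.4209, 0.2904, -0.0273]
wrist_force: [0.1, -0.4, -0.1]
```

```bash
python3 -m jog '0 0 0 0;0 0 0 0;0 0 0 0;0 0 0 0;0 0 0 0;0 0 0 0' -1 50
```

```text
time_s: 9.4
ee_pos: [0.421, 0.2904, -0.0272]
orientation: [[0.13, 0.992, 0.0], [0.992, -0.13, 0.0], [0.0, 0.0, -1.0]]
wrist_force: [0.4, 0.7, 0.4]
grip_width: 0.0042
```

```bash
python3 -m jog '0 0 0 0;0 0 0 0'; python3 -m jog '0 0 0.5 0;0 0 0.5 0;0 0 0.5 0;0 0 0.5 0;0 0 0 0;0 0 0 0'
```

```text
time_s: 9.6
ee_pos: [0.4209, 0.2904, -0.0272]
orientation: [[0.13, 0.992, 0.0], [0.992, -0.13, 0.0], [0.0, 0.0, -1.0]]
wrist_force: [-0.5, 1.0, 0.8]
grip_width: 0.0043
time_s: 10.2
ee_pos: [0.4211, 0.2905, -0.007]
orientation: [[0.13, 0.992, 0.001], [0.992, -0.13, 0.0], [0.0, 0.001, -1.0]]
wrist_force: [-0.5, -0.5, 0.3]
grip_width: 0.0043
```

```bash
python3 - <<'E'
from h import *
c=cam("side"); t=cam("top")
for n,d in(("s4",c),("t4",t)): np.savez(n+".npz",**{k:d[k] for k in("image","depth","R","t","K")})
save(c,"s4.png",(160,210,160,220),8); save(t,"t4.png",(150,215,190,250),8)
a=cv2.imread("pics/s4.png");b=cv2.imread("pics/t4.png");cv2.imwrite("pics/m4.png",cv2.hconcat([a[:480],b[:480,:400]]))
E
```

```text
(no output)
```

View pics/m4.png

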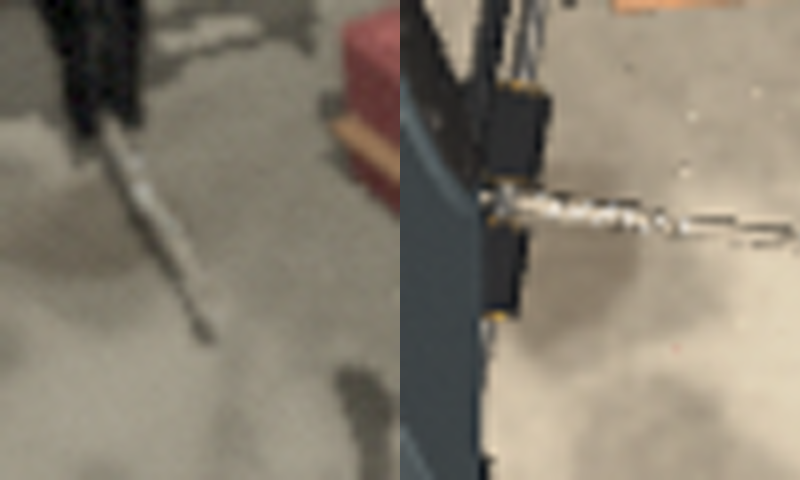

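```bash
python3 - <<'E'
from h import *
c=dict(np.load("s4.npz")); t=dict(np.load("t4.npz"))
for z in(.005,.01,.015,.02,.025,.03): print(z,ray(c,185.1,201.4,z).round(4),"root",ray(c,172.7,174.3,z).round(4))
W=pts(c)
# pusher height along length by depth: bright pixels along the line, side & top
for d,n in((c,"side"),(t,"top")):
    X=pts(d)
    for y in np.arange(.27,.165,-.015):
        x=.4209+(y-.2904)*.131; m=(np.abs(X[...,0]-x)<.006)&(np.abs(X[...,1]-y)<.006)&(X[...,2]>.012)&(X[...,2]<.045); print(n,round(y,3),m.sum(),(np.median(X[m][:,2])*1000).round(1) if m.any() else None)
E
```

```text
0.005 [0.408  0.1864 0.005 ] root [0.4335 0.3216 0.005 ]
0.01 [0.4055 0.1799 0.01  ] root [0.4307 0.3139 0.01  ]
0.015 [0.4029 0.1734 0.015 ] root [0.428  0.3063 0.015 ]
0.02 [0.4004 0.1668 0.02  ] root [0.4252 0.2987 0.02  ]
0.025 [0.3978 0.1603 0.025 ] root [0.4225 0.2911 0.025 ]
0.03 [0.3953 0.1538 0.03  ] root [0.4197 0.2835 0.03  ]
side 0.27 8 27.1
side 0.255 8 27.1
side 0.24 6 27.2
side 0.225 7 26.7
side 0.21 8 26.5
side 0.195 5 27.6
side 0.18 8 24.6
side 0.165 4 25.3
top 0.27 9 25.0
top 0.255 12 24.9
top 0.24 10 25.0
top 0.225 11 26.5
top 0.21 11 25.5
top 0.195 9 23.6
top 0.18 13 23.8
top 0.165 5 22.0
```

The left crop shows the pusher held near its end, with its tip at (205,335). Depth puts its top at 25–26 mm, nearly level, so pusher top ≈ ee_z + 33 mm. Next: align it to the case yaw and slide it in below the rim.

```bash
python3 -m jog '0 0 0 0.06;0 0 -0.3 0.06;0 0.2 -0.3 0.06;0 0.2 -0.3 0.056;1 0 0 0;1.5 0 0 0;1 0 0 0;0.7 0 0 0;0.5 0 0 0;0.3 0 0 0;0 0 0 0;0 0 0 0' - 60; python3 - <<'E'
from h import *
c=cam("side"); t=cam("top")
save(c,"s5.png",(160,240,150,220),5); save(t,"t5.png",(140,220,160,230),5)
a=cv2.imread("pics/s5.png");b=cv2.imread("pics/t5.png");cv2.imwrite("pics/m5.png",cv2.hconcat([a,b]))
E
```

```text
time_s: 11.5
ee_pos: [0.4703, 0.2942, -0.0163]
orientation: [[-0.106, 0.994, -0.001], [0.994, 0.106, -0.0], [-0.0, -0.001, -1.0]]
wrist_force: [-0.5, 0.4, -0.4]
grip_width: 0.0045
```

View pics/m5.png

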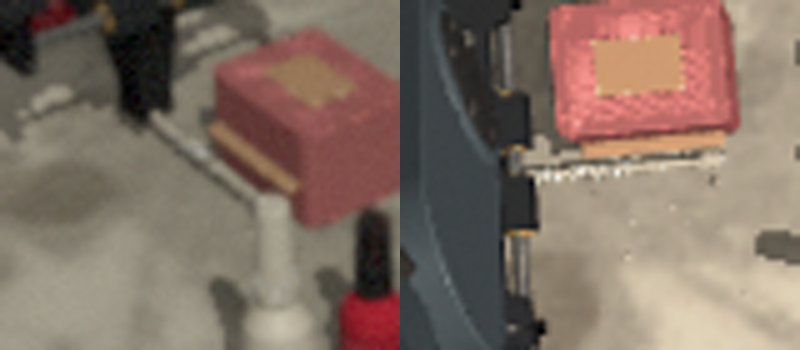

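The pusher is parallel to the rim and just in front of it in both crops. The tip is at (725,155), near the rim's far end. Insert it, then work out the lift arc.

```bash
python3 -m jog '0.3 0 0 0;0.3 0.1 0 0;0.2 0 0 0;0 0 0 0;0 0 0 0'; python3 - <<'E'
from h import *
e=env.get_obs()["ee_pos"]; yaw=np.radians(6.2); ex=np.array([np.cos(yaw),np.sin(yaw)]); ey=np.array([-ex[1],ex[0]])
C=np.array([.5285,.2109]); d=e[:2]-C; print("case xy of grip",1000*d@ex,1000*d@ey)
th=np.r_[0,np.arange(.1,2.01,.1)]; prev=np.array([d@ex*1000,(e[2]+.030)*1000])
r=np.interp(th,[0,.5,1.2,2],[75.5,74.5,74,74])
for t,R in zip(th,r):
    s=3.25*np.sin(t)+3*abs(np.cos(t)); p=np.array([35-R*np.cos(t)-s*np.sin(t),24+R*np.sin(t)-s*np.cos(t)]); D=(p-prev)/10; prev=p
    print("%.1f"%t,p.round(1),"row %.2f %.2f %.2f"%(D[0]*ex[0],D[0]*ex[1],D[1]))
E
```

```text
time_s: 12.1
ee_pos: [0.4789, 0.2953, -0.0163]
orientation: [[-0.106, 0.994, -0.0], [0.994, 0.106, -0.0], [-0.0, -0.0, -1.0]]
wrist_force: [0.1, -0.0, 0.1]
grip_width: 0.0043
case xy of grip -40.1939421712533 89.28971333951829
0.0 [-40.5  21. ] row -0.03 -0.00 0.73
0.1 [-40.3  28.2] row 0.02 0.00 0.72
0.2 [-39.3  35.4] row 0.09 0.01 0.72
0.3 [-37.7  42.5] row 0.16 0.02 0.71
0.4 [-35.4  49.4] row 0.23 0.02 0.69
0.5 [-32.4  56. ] row 0.30 0.03 0.67
0.6 [-28.9  62.5] row 0.35 0.04 0.64
0.7 [-24.7  68.5] row 0.41 0.04 0.61
0.8 [-19.9  74.2] row 0.47 0.05 0.57
0.9 [-14.6  79.4] row 0.53 0.06 0.52
1.0 [-8.7 84. ] row 0.58 0.06 0.46
1.1 [-2.4 88.1] row 0.63 0.07 0.40
1.2 [ 4.3 91.5] row 0.67 0.07 0.34
1.3 [11.4 94.3] row 0.70 0.08 0.28
1.4 [18.8 96.3] row 0.73 0.08 0.20
1.5 [26.3 97.6] row 0.75 0.08 0.13
1.6 [33.8 98.1] row 0.75 0.08 0.05
1.7 [41.  97.8] row 0.71 0.08 -0.02
1.8 [48.1 96.9] row 0.71 0.08 -0.09
1.9 [55.1 95.3] row 0.70 0.08 -0.16
2.0 [62. 93.] row 0.68 0.07 -0.23
```

```bash
python3 -m jog '0 0 0.35 0;0 0 0.38 0;0 0 0.4 0;0 0 0.35 0;0.09 0.01 0.7 0;0.16 0.02 0.7 0;0 0 0 0;0 0 0 0'; python3 - <<'E'
from h import *
def lid(c):
    W=pts(c); yaw=np.radians(6.2); ex=np.array([np.cos(yaw),np.sin(yaw)]); ey=np.array([-ex[1],ex[0]]); d=W[...,:2]-[.5285,.2109]; X=d@ex*1000;Y=d@ey*1000;Z=W[...,2]*1000
    m=(abs(Y)<30)&(X>-60)&(X<110)&(Z>10)
    return X[m],Y[m],Z[m],m
t=cam("top"); X,Y,Z,m=lid(t)
for x in range(-50,50,10):
    k=abs(X-x)<5; print(x,np.median(Z[k]).round(1) if k.any() else None)
E
```

```text
time_s: 12.9
ee_pos: [0.4818, 0.2958, 0.013]
orientation: [[-0.106, 0.994, 0.001], [0.994, 0.106, 0.0], [0.0, 0.001, -1.0]]
wrist_force: [-1.3, 0.1, -0.0]
grip_width: 0.0042
-50 378.4
-40 51.6
-30 53.6
-20 75.3
-10 74.0
0 70.9
10 68.1
20 64.2
30 60.5
40 57.5
```

The lid's top slope gives θ ≈ 0.29 rad, matching the commanded 0.3. Continue along the arc.

```bash
python3 -m jog '0.23 0.02 0.69 0;0.3 0.03 0.67 0;0.35 0.04 0.64 0;0.41 0.04 0.61 0;0.47 0.05 0.57 0;0.53 0.06 0.52 0;0.58 0.06 0.46 0;0.63 0.07 0.4 0;0.67 0.07 0.34 0;0 0 0 0'; python3 -m jog '0.7 0.08 0.28 0;0.73 0.08 0.2 0;0.75 0.08 0.13 0;0.75 0.08 0.05 0;0.71 0.08 -0.02 0;0.71 0.08 -0.09 0;0.7 0.08 -0.16 0;0 0 0 0;0 0 0 0'; python3 - <<'E'
from h import *
c=cam("side"); t=cam("top")
save(c,"s6.png",(160,260,130,220),4); save(t,"t6.png",(130,230,120,210),4)
a=cv2.imread("pics/s6.png");b=cv2.imread("pics/t6.png");cv2.imwrite("pics/m6.png",cv2.hconcat([a,b]))
E
```

```text
time_s: 13.95
ee_pos: [0.5252, 0.3004, 0.0622]
orientation: [[-0.105, 0.994, 0.003], [0.994, 0.105, 0.001], [0.001, 0.003, -1.0]]
wrist_force: [-0.0, 0.1, 0.4]
grip_width: 0.0038
time_s: 14.85
ee_pos: [0.5737, 0.3056, 0.0652]
orientation: [[-0.106, 0.994, -0.0], [0.994, 0.106, -0.0], [-0.0, -0.0, -1.0]]
wrist_force: [-0.4, -0.4, -0.0]
grip_width: 0.0042
```

View pics/m6.png

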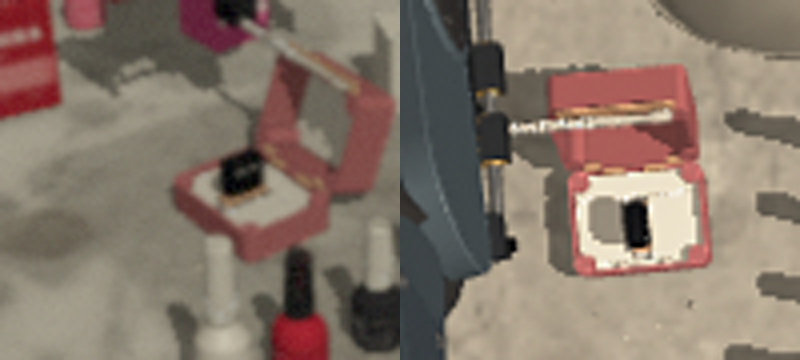

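The lid has followed and is past upright, and the magnet is visible in its pocket. Push on to the stop, watching the force.

```bash
python3 -m jog '0.4 0.04 -0.12 0;0.28 0.03 -0.11 0;0 0 0 0;0 0 0 0' | grep -E "ee|force"; for i in 1 2 3; do python3 -m jog '0.15 0.02 -0.06 0;0 0 0 0;0 0 0 0'| grep -E "ee|force"; done
```

```text
ee_pos: [0.5805, 0.3064, 0.0631]
wrist_force: [0.7, 0.4, 0.3]
ee_pos: [0.5816, 0.3065, 0.0625]
wrist_force: [-0.2, 0.1, 0.4]
ee_pos: [0.5828, 0.3067, 0.0618]
wrist_force: [-2.0, 0.3, 0.1]
ee_pos: [0.584, 0.3069, 0.0612]
wrist_force: [-4.0, -0.1, 1.1]
```

```bash
cat > lid.py <<'E'
from h import *
yaw=np.radians(6.2); ex=np.array([np.cos(yaw),np.sin(yaw)]); ey=np.array([-ex[1],ex[0]])
for n in("side","top"):
    c=cam(n); W=pts(c); d=W[...,:2]-[.5285,.2109]; X=d@ex*1000;Y=d@ey*1000;Z=W[...,2]*1000
    h=cv2.cvtColor(c["image"],cv2.COLOR_RGB2HSV)
    for nm,m in(("gold",cv2.inRange(h,(9,60,90),(25,255,255))>0),("rose",(h[...,0]>170)|(h[...,0]<8))):
        m=m&(abs(Y)<40)&(X>34)&(X<115)&(Z>20)
        if m.sum()>3:
            print(n,nm,m.sum(),"X",np.percentile(X[m],[5,50,95]).round(1),"Z",np.percentile(Z[m],[5,50,95]).round(1))
            k=m&(Z>60); 
            if nm=="gold" and k.any(): print("   rim angle",np.pi-np.arctan2(np.median(Z[k])-24,np.median(X[k])-35))
E
python3 lid.py
```

```text
side gold 90 X [35.1 66.8 92.8] Z [23.7 77.2 98.1]
   rim angle 2.032637483108293
side rose 202 X [37.3 56.9 87.2] Z [ 22.4  36.  404.6]
top gold 97 X [34.7 66.2 69.3] Z [25.4 91.4 95.7]
   rim angle 2.004284878651011
top rose 465 X [37.2 74.1 92.6] Z [21.3 74.4 85.4]
```

The stop is reached: the rim angle is about 2.0 rad and the force is rising to 4 N. Back off and lay the pusher down in front.

```bash
python3 -m jog '-0.5 0 0 0;-1.5 0 0 0;-3 0 0 0;-3 0 0 0;-3 0 0 0;-3 0 -1 0;-2.3 0 -2 0;0 0 -2 0;0 0 -1.5 0;0 0 -1 0;0 0 -0.5 0;0 0 0 0'; python3 -m jog '0 0 -0.3 0;0 0 -0.2 0;0 0 0 0;0 0 0 0'; python3 - <<'E'
from h import *
e=env.get_obs()["ee_pos"]
for n in("side","top"):
    X=pts(cam(n))
    for k in(.03,.06,.09,.115):
        q=e[:2]+k*np.array([.108,-.994]); m=(np.abs(X[...,0]-q[0])<.005)&(np.abs(X[...,1]-q[1])<.006)&(X[...,2]>.003)&(X[...,2]<.04); print(n,k,m.sum(),np.percentile(X[m][:,2]*1000,[50,90]).round(1) if m.any() else None)
E
```

```text
time_s: 17.55
ee_pos: [0.4227, 0.3071, -0.019]
orientation: [[-0.106, 0.994, 0.001], [0.994, 0.106, 0.0], [0.0, 0.001, -1.0]]
wrist_force: [-0.2, -0.4, 0.2]
grip_width: 0.0041
time_s: 17.95
ee_pos: [0.4222, 0.307, -0.0234]
orientation: [[-0.106, 0.994, 0.001], [0.994, 0.106, 0.0], [0.0, 0.001, -1.0]]
wrist_force: [0.3, -0.2, 0.9]
grip_width: 0.0039
side 0.03 6 [11.1 12.9]
side 0.06 9 [10.3 11.6]
side 0.09 8 [10.1 11.6]
side 0.115 8 [ 9.6 10.7]
top 0.03 12 [ 9.1 10.8]
top 0.06 12 [ 8.9 11.2]
top 0.09 9 [6.4 9.9]
top 0.115 10 [ 8.9 11.6]
```

Its top is at about 10 mm, so the underside is about 4 mm above the table. I'll lower it the rest of the way and release.

```bash
python3 -m jog '0 0 -0.15 0;0 0 -0.1 0;0 0 -0.1 0;0 0 0 0;0 0 0 0'|grep -E "ee|force"; python3 -m jog '0 0 0 0;0 0 0 0;0 0 0 0;0 0 0 0' -0.5 30 ; python3 -m jog '0 0 0.5 0;0 0 2 0;0 0 4 0;0 0 4 0;0 0 4 0;0 0 4 0;0 0 0 0;0 0 0 0'
```

```text
ee_pos: [0.4219, 0.307, -0.0272]
wrist_force: [-1.3, 0.3, -0.1]
time_s: 18.95
ee_pos: [0.4219, 0.307, -0.0272]
orientation: [[-0.106, 0.994, 0.0], [0.994, 0.106, -0.0], [-0.0, 0.0, -1.0]]
wrist_force: [-1.0, 0.2, 0.7]
grip_width: 0.0204
time_s: 19.75
ee_pos: [0.4223, 0.3071, 0.1592]
orientation: [[-0.106, 0.994, 0.003], [0.994, 0.106, 0.001], [0.001, 0.003, -1.0]]
wrist_force: [0.9, -0.0, 0.3]
grip_width: 0.0219
```

```bash
cat > mag.py <<'E'
from h import *
t=cam("top"); c=cam("side"); W=pts(t)
for n,d,w in(("top",t,(165,215,150,200)),("side",c,(190,260,140,200))):
    u0,u1,v0,v1=w; k=6; im=cv2.resize(d["image"][v0:v1,u0:u1],None,fx=k,fy=k,interpolation=cv2.INTER_CUBIC); g=im.max(-1); m=(g<55).astype(np.uint8)
    kk,l,st,ce=cv2.connectedComponentsWithStats(m)
    for i in range(1,kk):
        if st[i,4]>400:
            v,u=np.nonzero(l==i); Q=np.array([ray(d,u0+(a+.5)/k-.5,v0+(b+.5)/k-.5,.052)[:2] for a,b in zip(u,v)])*1000; X=pts(d)[(v/k+v0).astype(int),(u/k+u0).astype(int)]; print(n,st[i,4],cv2.minAreaRect(Q.astype(np.float32)),"zmed",np.nanpercentile(X[:,2],[10,50,90]).round(4))
            T=X[(X[:,2]>.046)&(X[:,2]<.06)]*1000
            if len(T)>20: print("   top-face depth pts",cv2.minAreaRect(T[:,:2].astype(np.float32)),np.median(T,0).round(1))
E
python3 mag.py; python3 lid.py | grep angle; python3 - <<'E'
from h import *
for n in("side","top"):
    d=cam(n); X=pts(d); m=(X[...,2]>.0035)&(X[...,2]<.03)&(X[...,0]>.39)&(X[...,0]<.46)&(X[...,1]<.34)&(X[...,1]>.15); k,l,st,ce=cv2.connectedComponentsWithStats(m.astype(np.uint8)); i=1+st[1:,4].argmax(); P=X[l==i]*1000; print(n,"pusher",len(P),cv2.minAreaRect(P[:,:2].astype(np.float32)),np.percentile(P[:,2],[50,95]).round(1))
E
```

```text
top 2100 ((520.93359375, 207.90966796875), (30.06332015991211, 15.000786781311035), 6.7216715812683105) zmed [0.0416 0.0501 0.0526]
   top-face depth pts ((522.5553588867188, 209.61505126953125), (27.06787109375, 12.988007545471191), 8.045040130615234) [522.6 209.3  50.6]
side 3137 ((514.1322021484375, 193.001953125), (55.18506622314453, 25.93157958984375), 60.56083679199219) zmed [0.0314 0.0427 0.0527]
   top-face depth pts ((522.306640625, 208.58509826660156), (26.955902099609375, 16.293277740478516), 3.418656349182129) [520.4 205.2  51.1]
side 1389 ((492.00128173828125, 83.4818115234375), (30.907976150512695, 13.980968475341797), 61.5286979675293) zmed [0.0722 0.0795 0.086 ]
   rim angle 2.0302498358267
   rim angle 2.0103712354729986
side pusher 82 ((431.5838317871094, 252.96206665039062), (14.217218399047852, 136.28353881835938), 4.166077613830566) [6.7 8.7]
top pusher 60 ((428.4230041503906, 249.3647003173828), (7.581053733825684, 88.53965759277344), 7.3047966957092285) [6.3 8.9]
```

The magnet is at about (522,209) with yaw ≈6.5°, top at 51–52 mm. The lid is still at the stop and the pusher is lying on the table. Turn and move above the magnet.

```bash
python3 -m jog '0.8 -0.8 0 -0.13;0.8 -0.8 0 -0.13;0.8 -0.8 0 -0.13;0.8 -0.8 0 -0.13;0.8 -0.8 0 -0.13;0.8 -0.8 0 -0.13;0.8 -0.8 0 -0.13;0.8 -0.8 0 -0.13;0.8 -0.8 0 -0.13;0.9 -0.8 0 -0.13;0.9 -0.9 0 -0.13;0.9 -0.9 0 -0.136' -0.2 30; python3 -m jog '0 0 0 0;0 0 0 0'
```

```text
time_s: 21.25
ee_pos: [0.5208, 0.2085, 0.1568]
orientation: [[0.994, 0.105, -0.002], [0.105, -0.994, -0.0], [-0.002, 0.0, -1.0]]
wrist_force: [-0.3, 0.3, 0.4]
grip_width: 0.0347
time_s: 21.45
ee_pos: [0.5203, 0.2089, 0.157]
orientation: [[0.994, 0.113, -0.002], [0.113, -0.994, -0.0], [-0.002, -0.0, -1.0]]
wrist_force: [-0.6, 0.3, 0.0]
grip_width: 0.0345
```

```bash
python3 -m jog '0.15 0.05 -3 0;0 0 -3 0;0 0 -3 0;0 0 -2 0;0 0 -1 0;0 0 -1 0;0 0 -1 0;0 0 -1 0;0 0 -0.7 0;0 0 0 0;0 0 0 0'; python3 - <<'E'
from h import *
c=cam("side"); save(c,"s7.png",(180,260,130,210),7); 
E
```

```text
time_s: 22.55
ee_pos: [0.5226, 0.2095, 0.0009]
orientation: [[0.994, 0.111, 0.0], [0.111, -0.994, 0.0], [0.0, -0.0, -1.0]]
wrist_force: [1.0, 0.2, -0.8]
grip_width: 0.0348
```

View pics/s7.png

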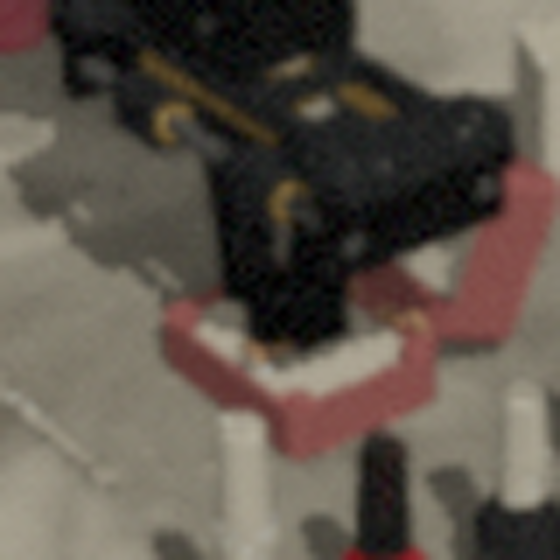

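The fingers straddle the magnet, with the gold collar still visible at (265,350) and the lid clear behind. Grip and lift.

```bash
python3 -m jog '0 0 -0.2 0;0 0 0 0;0 0 0 0;0 0 0 0;0 0 0 0;0 0 0 0;0 0 0 0;0 0 0 0' -1 35; python3 -m jog '0 0 0.3 0;0 0 0.7 0;0 0 2 0;0 0 3 0;0 0 4 0;0 0 4 0;0 0 4 0;0 0 0 0;0 0 0 0'
```

```text
time_s: 23.4
ee_pos: [0.5225, 0.2095, -0.001]
orientation: [[0.994, 0.111, 0.0], [0.111, -0.994, 0.0], [0.0, -0.0, -1.0]]
wrist_force: [-0.4, -1.0, 1.5]
grip_width: 0.0137
time_s: 24.3
ee_pos: [0.5228, 0.2096, 0.1803]
orientation: [[0.994, 0.111, 0.003], [0.111, -0.994, 0.0], [0.003, -0.0, -1.0]]
wrist_force: [0.5, 0.7, -2.1]
grip_width: 0.0139
```

Magnet gripped at 13.9 mm width. Its underside should be at ee_z + 11 mm, so now 0.191. Carry it over the row, pulled in toward the robot to keep clear of the lamp.

```bash
python3 -m jog '-1.5 -1 0 0;-2.5 -2 0 0;-2 -3.5 -0.5 0;0 -4 -0.5 0.01;0 -4 -0.5 0.01;0 -4 -0.5 0.015;0 -4 0 0.015;0 -4 0 0.015;0 -4 0 0.015;1.5 -4 0 0.015;2.5 -4 0 0.01;0 0 0 0'; python3 -m jog '1.5 -2.5 0 0;0 -1 0 0;0 0 0 0;0 0 0 0'
```

```text
time_s: 25.5
ee_pos: [0.5057, -0.1815, 0.1577]
orientation: [[0.978, 0.21, 0.004], [0.21, -0.978, -0.003], [0.003, 0.004, -1.0]]
wrist_force: [-0.4, -0.3, 0.5]
grip_width: 0.0137
time_s: 25.9
ee_pos: [0.5158, -0.209, 0.158]
orientation: [[0.977, 0.214, -0.003], [0.214, -0.977, 0.002], [-0.002, -0.003, -1.0]]
wrist_force: [0.6, 0.7, 0.1]
grip_width: 0.0137
```

```bash
cat > chk.py <<'E'
from h import *
o=env.get_obs(); e=o["ee_pos"]; print("ee",e.round(4),"yaw",np.degrees(np.arctan2(o["orientation"][1][0],o["orientation"][0][0])).round(1))
c=cam("side"); X=pts(c); q=proj(c,e+[0,0,.023]).round().astype(int); print("collar px",q)
h=cv2.cvtColor(c["image"],cv2.COLOR_RGB2HSV); near=np.zeros((384,512),bool); near[q[1]-14:q[1]+15,q[0]-16:q[0]+17]=1
g=(cv2.inRange(h,(8,70,60),(26,255,255))>0)&near; v,u=np.nonzero(g); print("gold",len(v),u.mean() if len(u) else 0,v.mean() if len(v) else 0,np.nanmedian(X[g],0).round(4) if len(v) else "", np.nanpercentile(X[g][:,2],[10,90]).round(4) if len(v) else "")
if len(v): # collar predicted centre of visible (near, -y) face
    y=np.arctan2(o["orientation"][1][0],o["orientation"][0][0]); print("pred near face",proj(c,e+[.006*np.sin(y),-.006*np.cos(y),.023]).round(1))
for n,d in(("side",c),("top",cam("top"))):
    H=cv2.cvtColor(d["image"],cv2.COLOR_RGB2HSV); p=proj(d,[.5185,-.2145,.056]).round().astype(int); u0,v0=p-10; k=6
    im=cv2.resize(d["image"][v0:v0+20,u0:u0+20],None,fx=k,fy=k,interpolation=cv2.INTER_CUBIC); m=cv2.inRange(cv2.cvtColor(im,cv2.COLOR_RGB2HSV),(82,90,20),(110,255,255)); kk,l,st,ce=cv2.connectedComponentsWithStats(m)
    if kk>1:
        i=1+st[1:,4].argmax(); v,u=np.nonzero(l==i); Q=np.array([ray(d,u0+(a+.5)/k-.5,v0+(b+.5)/k-.5,.056)[:2] for a,b in zip(u,v)])*1000; print(n,"nail",st[i,4],Q.mean(0).round(1),cv2.minAreaRect(Q.astype(np.float32)))
E
python3 chk.py
```

```text
ee [ 0.5158 -0.209   0.158 ] yaw 12.4
collar px [329 213]
gold 37 326.05405405405406 215.51351351351352 [ 0.5033 -0.2148  0.1832] [0.1804 0.185 ]
pred near face [331.9 214.3]
side nail 1638 [ 518.9 -215.1] ((520.1640014648438, -214.8111114501953), (25.207279205322266, 11.349482536315918), 11.033853530883789)
```

```bash
python3 - <<'E'
from h import *
c=cam("side"); save(c,"s8.png",(295,365,180,280),8)
E
```

```text
(no output)
```

View pics/s8.png

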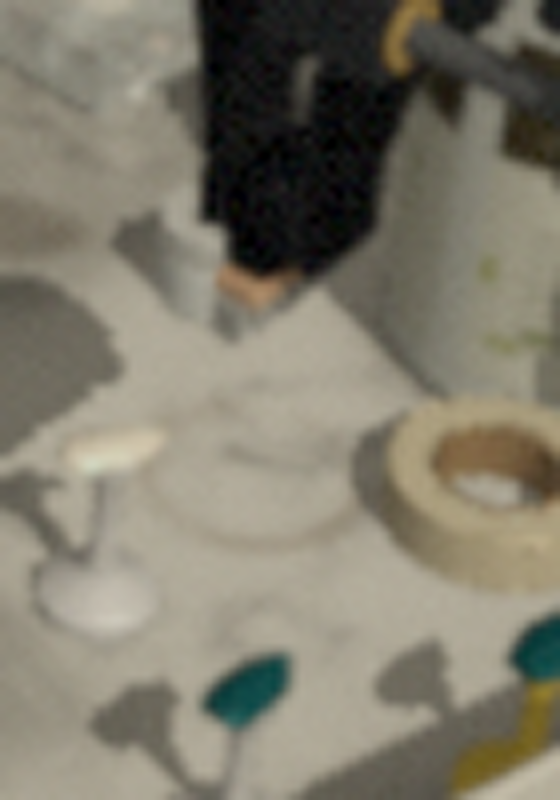

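```bash
python3 - <<'E'
from h import *
c=cam("side"); e=env.get_obs()["ee_pos"]; y=np.radians(12.4); R=np.array([[np.cos(y),-np.sin(y)],[np.sin(y),np.cos(y)]])
for p in((-19,-4,11),(-19,4,11),(19,-4,11),(-19,-6,21),(-19,-6,25),(-15,-7,25),(19,-6,21)):
    q=proj(c,e+np.r_[R@np.array(p[:2])/1000,p[2]/1000]); print(p,q.round(1),"crop",((q-[295,180]+.5)*8).round())
E
```

```text
(-19, -4, 11) [324.2 223.6] crop [238. 352.]
(-19, 4, 11) [320.5 221.5] crop [208. 336.]
(19, -4, 11) [337.3 214. ] crop [343. 276.]
(-19, -6, 21) [325.8 219.5] crop [250. 320.]
(-19, -6, 25) [326.  217.7] crop [252. 305.]
(-15, -7, 25) [327.9 216.9] crop [267. 299.]
(19, -6, 21) [338.9 210. ] crop [355. 244.]
```

The bar and gold collar show below the fingers at about (235,340) and (255,290). They sit about 1.5 px higher than predicted, so the underside may be up to ~3 mm higher than assumed. I'll descend to a safe gap and measure the gap directly.

```bash
python3 -m jog '0.27 -0.55 -1 0;0 0 -2 0;0 0 -2 0;0 0 -1.5 0;0 0 -1 0;0 0 -0.8 0;0 0 -0.5 0;0 0 -0.5 0;0 0 0 0;0 0 0 0;0 0 0 0'; python3 chk.py; python3 - <<'E'
from h import *
c=cam("side"); e=env.get_obs()["ee_pos"]; y=np.radians(12.4); R=np.array([[np.cos(y),-np.sin(y)],[np.sin(y),np.cos(y)]])
k=14; u0,u1,v0,v1=305,350,235,277
for p in((-19,-4,11),(-19,4,11),(19,-4,11),(-19,-6,21)):
    q=proj(c,e+np.r_[R@np.array(p[:2])/1000,p[2]/1000]); print(p,((q-[u0,v0]+.5)*k).round())
q=proj(c,[.5185,-.2145,.058]); print("crown",((q-[u0,v0]+.5)*k).round()); save(c,"s9.png",(u0,u1,v0,v1),k)
E
```

```text
time_s: 27.2
ee_pos: [0.5205, -0.2162, 0.0663]
orientation: [[0.977, 0.214, 0.001], [0.214, -0.977, -0.001], [0.001, 0.001, -1.0]]
wrist_force: [-1.0, 0.1, 0.0]
grip_width: 0.0138
ee [ 0.5205 -0.2162  0.0663] yaw 12.4
collar px [328 253]
gold 49 330.55102040816325 251.75510204081633 [ 0.5124 -0.218   0.0903] [0.0094 0.0937]
pred near face [331.1 254.7]
side nail 1652 [ 518.9 -215. ] ((520.2822265625, -214.68919372558594), (25.441194534301758, 11.430078506469727), 12.47608470916748)
(-19, -4, 11) [262. 413.]
(-19, 4, 11) [214. 383.]
(19, -4, 11) [435. 273.]
(-19, -6, 21) [282. 366.]
crown [292. 429.]
```

View pics/s9.png

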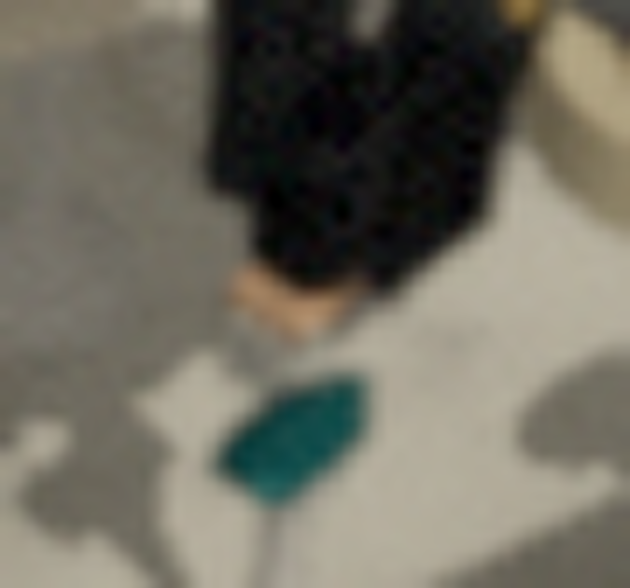

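The nail is directly below the bar, with a clear gap. The bar's near bottom corner at about (265,380) is roughly 33 crop px (2.4 px) above where I predicted. I'll average several frames to fix the bar's underside height relative to the nail.

```bash
cat > avg.py <<'E'
from h import *
F=[cam("side") for _ in range(10)]; c=F[0]; o=env.get_obs(); e=o["ee_pos"]; print(e.round(4))
I=np.mean([f["image"].astype(float) for f in F],0); Dp=np.array([f["depth"] for f in F]); D=np.median(Dp,0); c["depth"]=D; W=pts(c)
np.savez("avg.npz",I=I,D=D,R=c["R"],t=c["t"],K=c["K"],e=e)
np.set_printoptions(linewidth=220)
u=range(316,336); print("z mm   u=",list(u))
for v in range(250,276): print(v,[int(round(x*1000)) for x in W[v,316:336,2]],"|",[int(x) for x in I[v,316:336].mean(-1)])
print("y mm")
for v in range(250,270): print(v,[int(round(x*1000)) for x in W[v,316:336,1]])
E
python3 avg.py
```

```text
[ 0.5201 -0.216   0.0658]
z mm   u= [316, 317, 318, 319, 320, 321, 322, 323, 324, 325, 326, 327, 328, 329, 330, 331, 332, 333, 334, 335]
250 [1, 1, 1, 1, 1, 1, 1, 104, 105, 106, 107, 108, 109, 108, 108, 109, 112, 113, 113, 110] | [107, 108, 107, 104, 101, 98, 71, 25, 11, 10, 10, 16, 17, 14, 20, 18, 17, 13, 15, 15]
251 [1, 1, 1, 1, 1, 1, 1, 100, 102, 104, 105, 106, 106, 105, 105, 107, 109, 110, 111, 108] | [107, 107, 107, 107, 106, 101, 76, 25, 7, 8, 10, 11, 13, 14, 17, 21, 16, 14, 15, 12]
252 [1, 1, 2, 2, 1, 1, 1, 98, 100, 101, 102, 103, 104, 103, 103, 104, 107, 108, 107, 105] | [107, 106, 106, 107, 105, 100, 73, 25, 9, 10, 8, 12, 12, 14, 19, 18, 13, 16, 17, 19]
253 [1, 1, 1, 1, 1, 1, 1, 96, 97, 99, 100, 100, 101, 101, 100, 102, 104, 106, 104, 102] | [107, 108, 107, 107, 106, 103, 85, 42, 15, 9, 9, 10, 15, 14, 20, 19, 17, 16, 25, 59]
254 [1, 0, 1, 0, 1, 2, 93, 92, 94, 97, 98, 99, 99, 97, 98, 99, 103, 103, 102, 99] | [106, 108, 107, 108, 107, 110, 109, 87, 48, 24, 14, 12, 18, 28, 31, 21, 16, 29, 68, 118]
255 [2, 2, 1, 1, 1, 3, 92, 92, 92, 92, 95, 96, 95, 92, 90, 89, 100, 101, 2, 1] | 
[... 5339 characters left out ...]
10, -211, -212, -214, -215, -216, -216, -216, -216, -178, -179, -180, -181]
265 [-162, -164, -165, -166, -167, -208, -210, -212, -213, -215, -216, -216, -217, -218, -218, -218, -180, -181, -182, -183]
266 [-165, -165, -167, -168, -169, -211, -213, -215, -215, -217, -217, -218, -219, -220, -219, -181, -182, -183, -185, -186]
267 [-167, -168, -169, -171, -210, -213, -215, -216, -218, -218, -219, -220, -220, -220, -183, -183, -185, -185, -187, -187]
268 [-169, -170, -171, -173, -173, -215, -217, -218, -219, -220, -220, -221, -221, -183, -185, -185, -187, -188, -189, -190]
269 [-171, -172, -174, -175, -176, -177, -218, -219, -220, -221, -222, -222, -219, -186, -187, -188, -189, -191, -191, -192]
```

```bash
python3 - <<'E'
from h import *
a=np.load("avg.npz"); c=dict(depth=a["D"],R=a["R"],t=a["t"],K=a["K"]); W=pts(c); e=a["e"]; y=np.radians(12.4); R=np.array([[np.cos(y),-np.sin(y)],[np.sin(y),np.cos(y)]])
M=W.copy(); M[...,:2]=(W[...,:2]-e[:2])@R; M*=1000
I=a["I"]; sub=np.zeros((384,512),bool); sub[250:276,314:340]=1
b=sub&(W[...,2]>.0775)&(W[...,2]<.0885); P=M[b]; print("bar pts",len(P))
for p,(v,u) in sorted(zip(P.round(1).tolist(),np.argwhere(b).tolist())): print(p,u,v,end=" ; ")
n=sub&(W[...,2]>.0535)&(W[...,2]<.062); P=M[n]; print("\nnail rect in magnet frame",len(P),cv2.minAreaRect(P[:,:2].astype(np.float32)),P[:,2].max()); T=P[P[:,2]>58.6]; print("crown ridge",T[:,:2].mean(0),len(T)); 
k=P[:,2]>58.3; print(np.polyfit(P[k,0],P[k,1],1))
# ridge: per x bin quadratic fit of z in y
A=np.c_[np.ones(len(P)),P[:,0],P[:,1],P[:,0]**2,P[:,0]*P[:,1],P[:,1]**2]; q=np.linalg.lstsq(A,P[:,2],rcond=None)[0]; H=np.array([[2*q[3],q[4]],[q[4],2*q[5]]]); s=-np.linalg.solve(H,q[1:3]); print("quad summit",s,q[0]+q[1:3]@s/2,"axes",np.degrees(np.arctan2(*np.linalg.eigh(H)[1][::-1,1])),np.linalg.eigh(H)[0])
E
```

```text
bar pts 35
[-17.5, 0.7, 85.8] 322 259 ; [-17.4, -1.4, 87.0] 323 259 ; [-17.3, -3.4, 88.4] 324 259 ; [-17.1, -2.0, 79.7] 323 262 ; [-16.9, 1.3, 87.4] 322 258 ; [-16.9, 2.9, 81.3] 321 260 ; [-16.9, 3.1, 83.7] 321 259 ; [-16.8, -3.4, 85.5] 324 260 ; [-16.7, -3.9, 80.7] 324 262 ; [-16.6, -3.6, 83.0] 324 261 ; [-16.5, 3.7, 85.5] 321 258 ; [-16.4, -1.3, 81.3] 323 261 ; [-16.4, -1.0, 83.7] 323 260 ; [-16.4, 0.8, 79.8] 322 261 ; [-16.4, 1.1, 82.2] 322 260 ; [-16.4, 3.0, 78.3] 321 261 ; [-16.1, -0.3, 88.0] 323 258 ; [-15.3, 2.6, 88.0] 322 257 ; [-15.2, -4.2, 87.6] 325 259 ; [-14.6, -5.9, 88.3] 326 259 ; [-14.6, -4.2, 84.6] 325 260 ; [-14.5, 5.5, 88.0] 321 256 ; [-13.8, -3.9, 81.4] 325 261 ; [-11.3, -4.2, 82.4] 326 260 ; [-10.5, -4.0, 79.1] 326 261 ; [-8.0, -3.9, 82.5] 327 259 ; [-7.6, -4.0, 79.8] 327 260 ; [-4.9, -4.2, 80.6] 328 259 ; [-4.5, -3.6, 82.4] 328 258 ; [-2.6, -4.3, 84.2] 329 257 ; [-1.2, -3.7, 80.3] 329 258 ; [0.6, -4.1, 84.4] 330 256 ; [1.5, -3.9, 81.1] 330 257 ; [3.8, -4.3, 82.5] 331 256 ; [4.9, -4.0, 78.9] 331 257 ; 
nail rect in magnet frame 75 ((0.47361278533935547, 0.9989309310913086), (14.608062744140625, 26.42911720275879), 78.81755828857422) 59.5312805531455
crown ridge [0.30146369 2.09048047] 17
[0.03192254 1.8077641 ]
quad summit [1.08975412 2.25107127] 59.52865234664901 axes -177.08131206570974 [-0.14606988 -0.02648976]
```

The averaged depth, in the magnet frame, shows:
- Bar near face at y = −4.05 mm, which is centred across.
- Bar end face at −16.8 mm, so the magnet sits about 2 mm forward in the grip.
- Nail ridge about 1.7 mm to +y.
- Gap about 18.8 mm.

Correct these and descend to 5 mm.

```bash
python3 -m jog '-0.12 0.06 -0.3 0;-0.11 0.06 -0.3 0;0 0 -0.3 0;0 0 -0.2 0;0 0 -0.28 0;0 0 0 0;0 0 0 0;0 0 0 0'; cat > fin.py <<'E'
from h import *
F=[cam("side") for _ in range(10)]; c=F[0]; o=env.get_obs(); e=o["ee_pos"]; c["depth"]=np.median([f["depth"] for f in F],0); W=pts(c)
y=np.arctan2(o["orientation"][1][0],o["orientation"][0][0]); R=np.array([[np.cos(y),-np.sin(y)],[np.sin(y),np.cos(y)]]); M=W.copy(); M[...,:2]=(W[...,:2]-e[:2])@R; M*=1000; b0=e[2]*1000+12
s=(abs(M[...,0])<24)&(abs(M[...,1])<12)
b=s&(M[...,2]>b0-3)&(M[...,2]<b0+9); P=M[b]; en=P[(abs(P[:,1])<3)&(P[:,0]<-12)]; nf=P[(P[:,1]<-2.5)&(P[:,0]>-12)]
print("ee",e.round(4),"yaw",np.degrees(y).round(1),"bar n",len(P),"min z",np.sort(P[:,2])[:4].round(1),"end x",np.median(en[:,0]).round(1),"near face y",np.median(nf[:,1]).round(1))
n=s&(M[...,2]>53.5)&(M[...,2]<61); P=M[n]; print("nail n",len(P),"top z",np.sort(P[:,2])[-4:].round(1),"mean",P.mean(0).round(1))
save(c,"s10.png",(305,350,235,277),14)
E
python3 fin.py
```

```text
time_s: 28.65
ee_pos: [0.5179, -0.2149, 0.0521]
orientation: [[0.977, 0.214, 0.0], [0.214, -0.977, -0.0], [0.0, 0.0, -1.0]]
wrist_force: [-1.2, -0.9, -0.7]
grip_width: 0.0138
ee [ 0.5178 -0.2148  0.0521] yaw 12.4 bar n 28 min z [64.7 64.7 65.2 65.7] end x -17.0 near face y -4.1
nail n 44 top z [58.8 58.8 59.5 59.7] mean [ 0.7 -3.5 57. ]
```

View pics/s10.png

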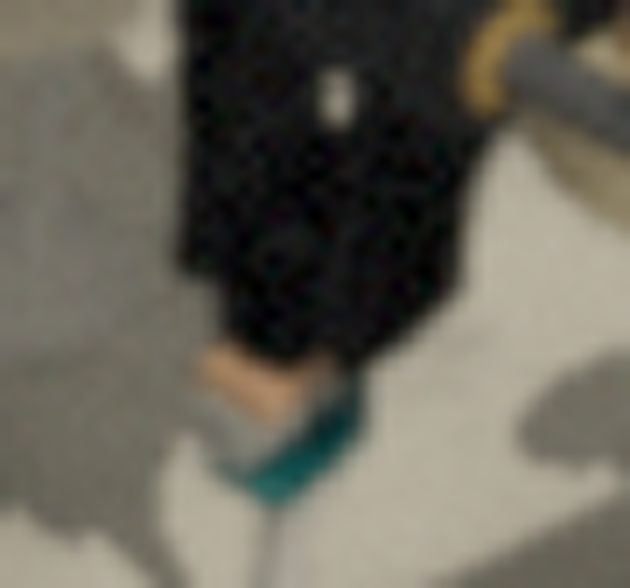

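The bar underside reads about 64.6 mm and the crown 59.5 mm, so the gap is about 5 mm. It is centred, and the picture shows no contact. One last check of the lid, bottles and pusher, then hand in.

```bash
python3 lid.py | grep angle; python3 - <<'E'
from h import *
t=cam("top"); W=pts(t); m=(W[...,2]>.07)&(W[...,2]<.13)&(abs(W[...,1]-.04)<.05)&(W[...,0]>.35)&(W[...,0]<.6)
k,l,st,ce=cv2.connectedComponentsWithStats(m.astype(np.uint8))
for i in range(1,k):
    if st[i,4]>8: print("bottle",np.median(W[l==i],0).round(3))
X=W; m=(X[...,2]>.0035)&(X[...,2]<.03)&(X[...,0]>.39)&(X[...,0]<.46)&(X[...,1]<.34)&(X[...,1]>.15); print("pusher z",np.percentile(X[m][:,2]*1000,[50,95]).round(1),"xy",np.median(X[m][:,:2],0).round(3))
o=env.get_obs(); print(o["time_s"],o["ee_pos"].round(4),o["grip_width"]); env.job_done()
E
```

```text
rim angle 2.029378888842384
   rim angle 2.0107237341244817
bottle [0.576 0.045 0.115]
bottle [0.528 0.052 0.082]
bottle [0.473 0.053 0.083]
pusher z [5.  9.7] xy [0.427 0.251]
29.3 [ 0.5178 -0.2148  0.0521] 0.0135036011797003
the job is handed in; nothing more can be done
```

I levered the lid open to its stop with the pusher and laid the pusher back on the table. I then carried the magnet over the bottles, and the gripper now holds it above the dark teal nail. The job was handed in at about 29 s and gave no verdict.

**Last checks:**
- **Lid:** the rim angle measured about 2.0 rad (2.01 and 2.03 in the two views).
- **Pusher:** it lies flat on the table in front of the case.
- **Hover gap:** averaged side-camera depth put the bar's underside at about 64.6 mm and the crown at 59.5 mm, a gap of about 5 mm.
- **Centring:** the bar should be within about 1 mm of the nail's centre, worked out from the measurement before the last 2 mm correction. The partly hidden nail was not re-measured afterwards.
- **Line-up:** the magnet is held at a yaw of 12.4°. The estimates of the nail's direction ranged from about 11° to 15.6°, so it could be 1–3° off. A cruder depth outline gave about 1°; I set it aside as unreliable.

**What failed or disagreed:**
- **First two grasps:** they closed on nothing above the pusher, because the real fingertips are about 30 mm above the reported TCP. I measured this from the side camera and allowed for it.
- **Magnet height:** edge positions in single side views put the bar about 3–5 mm higher than predicted. I used the averaged depth instead, which agreed with the prediction to about 1 mm.
- **White bottle:** in the last top view three of the four bottles were where they started. The white one did not show up in that check, probably because the arm hid it; I did not confirm its position.
- **Pictures:** I viewed 14, against the budget of 10.

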